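Move the slot gauge to the other fold-away hook and fold the emptied hook home

TASK

Swing the empty hook on the yellow-block stand fully out, move the hanging slot gauge from the blue-block stand onto it, then fold the emptied hook flat and press it all the way home into its tight catch. Push by feel, about as hard as each hinge needs and never harder than about 20 N on either stand, because the hinge stand-offs are not known exactly. Keep the gauge from falling, and leave the lidded dish, the vial and the petri dish where they are.

Things in the scene. Friction and masses are not known exactly. Their poses are not given: they have to be found in the camera images.
- stand_a: Fixed stand with a blue hinge block and one steel fold-away hook. Grey base plate 110 x 160 mm, upright back plate (top at 130 mm, x +16 to +28 mm). Origin: centre of the underside; x away from the robot, y along the back plate, z up. Folded, the hook lies along -y over the plate, free in front and behind above 140 mm; out, it points along -x. The gauge hangs here at the start, its hook fully out.
- stand_b: Fixed stand with a yellow hinge block and one steel fold-away hook. Grey base plate 110 x 160 mm, upright back plate (top at 130 mm, x +16 to +28 mm). Origin: centre of the underside; x away from the robot, y along the back plate, z up. Folded, the hook lies along -y over the plate, free in front and behind above 140 mm; out, it points along -x. Its hook starts empty and folded, or nearly so.
- stand_a_hinge (a point): Nominal hinge axis of stand A (upright) at the hook bar's height: stand x 0, y +55, z 160 mm. The real axis lies up to 16 mm nearer or farther along the stand's x: set by the block's stand-off, not measured, to be felt. Hook: level round bar 10 mm thick, 110 mm from axis to an upturned end reaching 22 mm above the bar's axis. Hinge 18 mm wide, top at 169 mm, on a 26 mm block, top at 150 mm.
- stand_b_hinge (a point): Nominal hinge axis of stand B (upright) at the hook bar's height: stand x 0, y +55, z 160 mm. The real axis lies up to 16 mm nearer or farther along the stand's x: set by the block's stand-off, not measured, to be felt. Hook: level round bar 10 mm thick, 110 mm from axis to an upturned end reaching 22 mm above the bar's axis. Hinge 18 mm wide, top at 169 mm, on a 26 mm block, top at 150 mm.
- stand_a_hook (a joint): Swing of stand A's hook, rad: 0 = folded to the mouth of its catch (the bar then still 0.08 rad short of parallel to the back plate), 1.49 = fully out at a hard stop, square to the back plate. Stays where it is left; friction 0.3 N m (about 3.5 N at 85 mm from the hinge).
- stand_a_catch (a joint): Last part of stand A's folding, felt only after stand_a_hook has reached 0: 0 = catch not entered, -0.08 rad = fully home at a hard stop, bar parallel to the back plate. Tight, 0.9 N m (about 10.5 N at 85 mm from the hinge); stays where it is left.
- stand_b_hook (a joint): Swing of stand B's hook, rad: 0 = folded to the mouth of its catch, 1.49 = fully out at a hard stop, square to the back plate. Made and measured like stand A's hook; its catch is not entered at the start.
- gauge: Slotted aluminium seed-sizing gauge, 0.1 to 0.2 kg, a flat plate 6 mm thick (x), 60 mm wide (y), 173 mm tall (z up), with a black grip tab on top. Origin: in its eye, where the hook bar's axis lies when it hangs centred. The eye is an opening 46 mm wide, from 35 mm below the origin to a shallow inverted V 5 mm above it. Plate from 35 to 115 mm below the origin. It hangs with x along the hook, 30 to 70 mm from the true hinge axis.
- gauge_grip (a point): Centre of the gauge's black grip tab, 36 mm above the eye point: tab 12 mm thick (x), 26 mm wide (y), from 18 to 58 mm above the eye point.
- dish_mid (a point): Centre of a small round lidded metal dish, 60 mm wide, 34 mm tall: bystander.
- vial_mid (a point): Centre of a standing vial with a green cap, 32 mm wide, 72 mm tall: bystander.
- petri_mid (a point): Centre of a clear petri dish, 90 mm wide, 16 mm tall: bystander.

How it is judged:
On the way, in this order (a step that is already met when the one before it is completed fails the run):
1. the yellow-block stand's hook is swung fully out (value of joint stand_b_hook between 1.38 and 1.6 rad), for 0.2 s.
2. the gauge hangs upright on that hook, let go (value of joint stand_b_hook above 1.38 rad and x of gauge in the frame of stand_b between -0.12 and -0.003 m and y of gauge in the frame of stand_b between 0.035 and 0.075 m and z of gauge in the frame of stand_b between 0.15 and 0.172 m and angle between gauge's own z axis and vertical below 0.25 rad and contact force between gauge and stand_b above 0.4 N and contact force between the fingers and gauge below 0.05 N), for 0.3 s.
3. the emptied hook is folded and pressed home into its catch (value of joint stand_a_hook below 0.03 rad and value of joint stand_a_catch below -0.065 rad), for 0.2 s.
At the end, for the whole second after the job is handed in: Stand B's hook out (above 1.38 rad) with the gauge hanging on its bar, upright within 0.25 rad, released and at rest; stand A's empty hook folded (below 0.03 rad) and at least 0.065 rad into its catch (all of step 2 and all of step 3 and linear speed of gauge below 0.05 m/s and angular speed of gauge below 1 rad/s); the robot touches nothing.
It fails at once if more than 25 N on the blue-block stand (contact force between anything else and stand_a above 25 N).
It fails at once if more than 25 N on the yellow-block stand (contact force between anything else and stand_b above 25 N).
It fails at once if the gauge is dropped (height (world z) of gauge below 0.08 m).
It fails at once if a bystander is moved by more than 30 mm (distance of any of dish_mid, vial_mid, petri_mid from where it was at the start of the episode above 0.03 m).
It also fails if it takes over 72 s, if anything falls off the work surface, if the arm or the gripper's body presses on something with over 40 N, if the wrist force passes 120 N, or if a joint passes its speed limit or range.

ROBOT

A 6-joint arm with a two-finger parallel gripper is mounted at the origin on the work surface; the furniture and walls round the work are solid. World frame = base frame: x ahead of the robot, y to its left, z up, the work surface at z = 0. Lengths are in m, angles in rad, forces in N, time in s.
With the tool pointing down it reaches from about 0.425 to 0.95 m from the base axis. Payload 3.5 kg.
Tool frame: the origin (TCP) lies at the very end of the fingers, on their centre line; the grasp point (between the pads) lies 19 mm behind it; x points along the fingers, z is the direction in which the jaws open and shut, and the axes are right-handed (so a half turn about x gives the same grasp; the last joint's range is limited). The gripper opens to 85 mm and grips with 20 to 120 N. Pads are 22 mm wide; open, the fingers measure 114 mm over their backs; the gripper's body (76 mm by 85 mm) begins 54 mm behind the grasp point. The pads swing forward as they close: fully open they stand 13 mm farther back than shut.
Start: joints at [0.988, 0.286, 1.577, -0, 1.279, -0.15], TCP at [0.283, 0.613, 0.231] pointing down, gripper open.
Joint ranges: [-2.77, 2.77], [-0.9, 2.22], [0.21, 2.48], [-1.53, 4.67], [0.24, 2.81], [-2.84, 2.84]. Speed limits (rad/s): [2.79, 2.79, 3.14, 3.14, 3.14, 3.14].

INTERFACE

Orientations are given as a unit quaternion [x, y, z, w].
In Python, from plant import ctrl, cams gives the robot as it stands.
- The arm moves only by the tool play_rows, never from a script. Its argument "rows" is a list of rows, each a list of 3 entries, a list of its own where there are three numbers: the opening in per cent of the stroke, from 0 (shut) to 100 (fully open), then the shift along the tool's x, y, z in units of 0.3 m (1.0 is 0.3 m), then the turn, a rotation vector about the tool's x, y, z in units of pi/2 rad (1.0 is pi/2 rad). A call has 1 to 10 rows; each row is the pose to reach, as a shift and turn from the pose commanded when the call began, along the tool's axes at that moment; what a row does not reach only later rows make up. A row lasts 1/12 s, in which the tool goes at most 41.7 mm and 7.16 degrees, less where a joint would pass 70% of its speed; a pose out of reach is approached as far as the arm can. A call with a number of a shift or a turn outside -1 to 1 is refused whole. A call with a gripper value outside its range is refused whole. The fingers move at their own pace and stop on an object; "force" is the grip in N (left out, the last holds). Time passes only in rows, so rows that repeat a pose let the fingers close. It gives the time, the measured TCP pose, the force and the opening at its end, in the units of the state.
- ctrl.get_state(): the state, without advancing time (a new reading comes with each control period).
- cams.read_camera(name): name is "scene" or "top"; returns a dict with "color" (480x640x3 uint8, red, green, blue), "fx", "fy", "cx", "cy" (pixels), "view" (4x4, takes a point from world to camera coordinates). Camera axes: x right, y down, z forward; pixel columns grow to the right and rows downward; lengths in m; the calibration is good to about 2 mm. A picture is of the moment at which its call begins. There is no depth.
- ctrl.sign_off(): hands the job in, once; it reports no verdict.
The state is a dict: "time": time; "qpos": joint angles; "dq": joint speeds; "joint_efforts": joint torques, N m; "eef_pos": TCP position; "tcp_rot": TCP orientation; "contact_force": force on the tool from outside, world axes, zero at the start; "wrist_torque": the same for the moment, N m; "opening": opening from 0.0 (shut) to 1.0 (fully open).
Only numpy, scipy, OpenCV 4.12 (cv2) and the standard library are available. Lean on these libraries where they do the work, as an engineer would, in place of code of your own. Each camera call takes 0.05 s, during which the arm holds its last target. There are 200 camera calls.

## Working session

There is one attempt and no reset: what is moved stays moved. The work goes in short steps, Python scripts to look and compute and a tool call to move; the robot and the scene stay as the last step left them, time stands still between calls to the robot, and variables do not carry over. Pictures are saved under pics/ and viewed, about 8 in all and at most 12, crops included, and the job is handed in when it is done.

Besides the shell and the picture viewer there is one more tool, called after ">>>" in YAML: its name, and indented under it one key for each argument. play_rows: Moves the arm, as the interface text tells. Shifts and turns lie within -1 to 1; 1 stands for 0.3 m of shift or pi/2 rad of turn. Its arguments: {"type":"object","properties":{"rows":{"type":"array"},"force":{"type":"number"}},"required":["rows"]}

```bash
ls; mkdir -p pics
python3 - <<'E'
from plant import ctrl,cams
import cv2,numpy as np
for n in ("scene","top"):
    r=cams.read_camera(n); cv2.imwrite(f"pics/{n}0.png",r["color"][:,:,::-1]); print(n,r["fx"],r["fy"],r["cx"],r["cy"],np.round(r["view"],4).tolist())
s=ctrl.get_state(); print(s)
E
```

```text
pics
scene 490.07640522551293 490.07640522551293 311.0154254816195 245.8466214934922 [[0.8288, -0.5596, 0.0022, -0.379], [-0.4072, -0.6058, -0.6836, 0.2508], [0.3839, 0.5656, -0.7299, 1.1289], [0.0, 0.0, 0.0, 1.0]]
top 577.1184457990939 577.1184457990939 313.9921942164499 242.4641505045556 [[-0.0114, -0.9999, -0.0062, -0.0369], [-0.9892, 0.0122, -0.1461, 0.436], [0.1462, 0.0045, -0.9892, 1.6439], [0.0, 0.0, 0.0, 1.0]]
{'time': 0.1, 'qpos': array([ 9.87987349e-01,  2.87134576e-01,  1.57803166e+00, -1.10204647e-05,
        1.27861019e+00, -1.50020551e-01]), 'dq': array([-9.71894490e-05, -2.38712207e-03, -3.05171892e-03,  1.13848833e-03,
        2.77621526e-03, -7.13563573e-04]), 'joint_efforts': array([-3.17795138e-04, -4.07301307e+01, -2.93699956e+01, -1.73241224e-04,
        3.43745909e-03, -6.56951826e-08]), 'eef_pos': array([0.28275339, 0.61226626, 0.23004659]), 'tcp_rot': array([-0.38130257,  0.59639648,  0.38066754,  0.59498892]), 'contact_force': array([-0.1842092 , -0.32162272, -0.14367549]), 'wrist_torque': array([-0.01563561,  0.01578718, -0.04146942]), 'opening': 1.0004084455682591}
```

View pics/scene0.png

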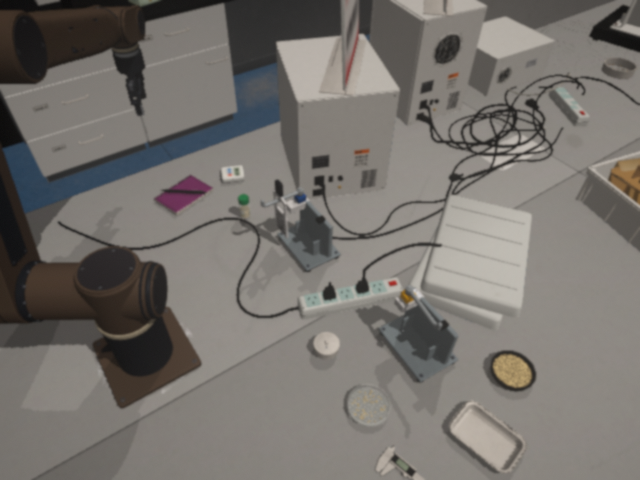

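View pics/top0.png

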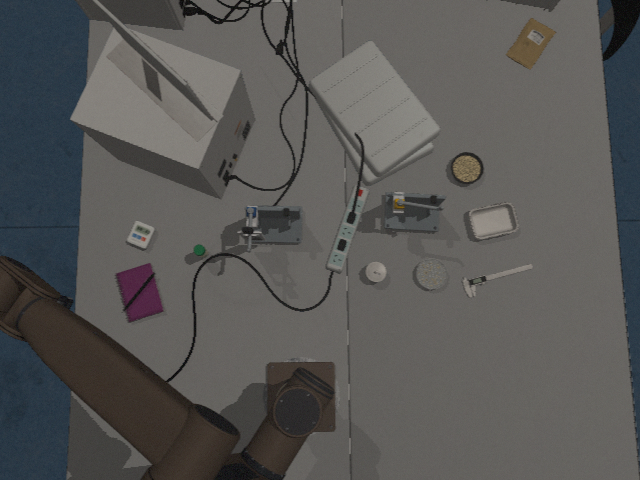

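The scene shows stand A (blue) near (300,235) with the gauge hanging, and stand B (yellow) near (420,335), its hook nearly folded. In the top view, A is at (275,225) and B at (413,212). The vial is at (200,250), the dish at (376,272) and the petri dish at (431,275). Next I'll crop closer.

Run:
```python
import cv2,numpy as np
t=cv2.imread("pics/top0.png"); s=cv2.imread("pics/scene0.png")
a=cv2.resize(t[190:260,230:310],(400,350),interpolation=cv2.INTER_CUBIC)
b=cv2.resize(t[180:250,375:455],(400,350),interpolation=cv2.INTER_CUBIC)
c=cv2.resize(s[165:275,245:345],None,fx=2.2,fy=2.2,interpolation=cv2.INTER_CUBIC)
d=cv2.resize(s[275:385,365:465],None,fx=2.2,fy=2.2,interpolation=cv2.INTER_CUBIC)
o=np.zeros((600,800,3),np.uint8); o[:350,:400]=a;o[:350,400:]=b;o[350:592,:220]=c;o[350:592,400:620]=d
cv2.imwrite("pics/crop1.png",o)
```

```text
(no output)
```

View pics/crop1.png

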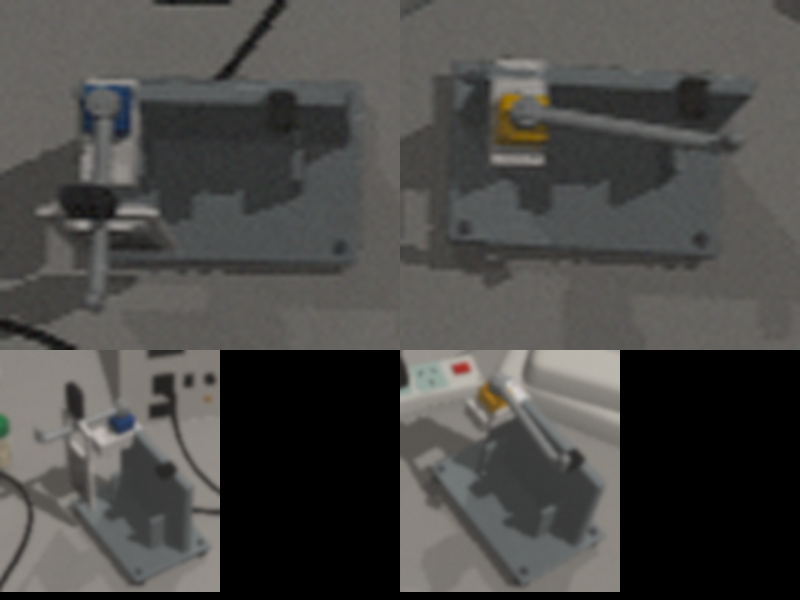

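```bash
cat > h.py <<'E'
import numpy as np
from scipy.spatial.transform import Rotation as R
CAM={'scene':(490.0764,311.0154,245.8466,np.array([[0.8288,-0.5596,0.0022,-0.379],[-0.4072,-0.6058,-0.6836,0.2508],[0.3839,0.5656,-0.7299,1.1289]])),
'top':(577.1184,313.9922,242.4642,np.array([[-0.0114,-0.9999,-0.0062,-0.0369],[-0.9892,0.0122,-0.1461,0.436],[0.1462,0.0045,-0.9892,1.6439]]))}
def bp(n,u,v,z):
    f,cx,cy,V=CAM[n]; d=V[:,:3].T@np.array([(u-cx)/f,(v-cy)/f,1]); c=-V[:,:3].T@V[:,3]
    return c+d*(z-c[2])/d[2]
def pj(n,p):
    f,cx,cy,V=CAM[n]; q=V[:,:3]@np.asarray(p)+V[:,3]; return np.array([cx+f*q[0]/q[2],cy+f*q[1]/q[2]])
def go(p,aim=None,rv=None):
    "shift units (tool axes) from current pose to TCP p; turn to rotation aim (Rotation)"
    from plant import ctrl
    s=ctrl.get_state(); r=R.from_quat(s['tcp_rot']); 
    d=r.inv().apply(np.asarray(p)-s['eef_pos'])/0.3
    t=(r.inv()*aim).as_rotvec()/(np.pi/2) if aim is not None else np.zeros(3)
    return np.round(d,3).tolist(),np.round(t,3).tolist()
def show():
    from plant import ctrl
    s=ctrl.get_state(); print(round(s['time'],2),'q',np.round(s['qpos'],3),'p',np.round(s['eef_pos'],4),'F',np.round(s['contact_force'],1),'op',round(s['opening'],3)); print(np.round(R.from_quat(s['tcp_rot']).as_matrix(),3).tolist())
E
python3 - <<'E'
from h import *
A=lambda u,v,z:np.round(bp('top',230+u/5,190+v/5,z),4)
B=lambda u,v,z:np.round(bp('top',375+(u-400)/5,180+v/5,z),4)
print('A front right',A(355,262,.008),'hinge',A(103,100,.169),'tip',A(95,300,.182),'plate top R far',A(355,82,.13),'plate R near',A(352,103,.13),'tab',A(88,200,.218),'platebot L',A(40,212,.125),A(155,212,.125))
print('B fl',B(450,240,.008),'fr',B(715,255,.008),'hinge',B(522,110,.169),'tip',B(735,143,.182),'top far L',B(455,62,.13),'R',B(752,80,.13))
print('dish',bp('top',376,271,.034),'vial',bp('top',200,250,.072),'petri',bp('top',431,275,.016))
show()
E
```

```text
A front right [ 0.4397 -0.0037  0.008 ] hinge [0.5056 0.1267 0.169 ] tip [0.3954 0.1289 0.182 ] plate top R far [ 0.522  -0.0078  0.13  ] plate R near [ 0.5102 -0.0061  0.13  ] tab [0.4428 0.1285 0.218 ] platebot L [0.4523 0.1662 0.125 ] [0.4515 0.1029 0.125 ]
B fl [ 0.4797 -0.2522  0.008 ] fr [ 0.4688 -0.4082  0.008 ] hinge [ 0.5224 -0.2736  0.169 ] tip [ 0.5002 -0.3843  0.182 ] top far L [ 0.5585 -0.2432  0.13  ] R [ 0.5462 -0.4068  0.13  ]
dish [ 0.35004141 -0.21952647  0.034     ] vial [0.41201696 0.28074517 0.072     ] petri [ 0.33820652 -0.38064643  0.016     ]
0.1 q [ 0.988  0.287  1.578 -0.     1.279 -0.15 ] p [0.2828 0.6123 0.23  ] F [-0.2 -0.3 -0.1] op 1.0
[[-0.001, -0.908, 0.419], [-0.002, 0.419, 0.908], [-1.0, 0.0, -0.002]]
```

```bash
cat >> h.py <<'E'
def ori(a,tilt=0):
    "jaw at world angle a deg; tilt deg leans finger tips toward the base (-x side) by turning about the jaw"
    a=np.radians(a); z=np.array([np.cos(a),np.sin(a),0]); x=np.array([0,0,-1.]); h=np.cross(z,x)
    if h[0]>0: h=-h
    t=np.radians(tilt); x=np.cos(t)*x+np.sin(t)*h
    return R.from_matrix(np.column_stack([x,np.cross(z,x),z]))
# stand poses (x,y,yaw) and felt/seen hinge offset
SA=(.4967,.0746,-.03,.007); SB=(.5268,-.329,-.072,-.008)
def hinge(S):
    c,s=np.cos(S[2]),np.sin(S[2]); return np.array([S[0]+c*S[3]-s*.055,S[1]+s*S[3]+c*.055])
def bar(S,joint,r,z,off=0):
    "point on bar at radius r, offset off along the opening direction"
    f=joint+.08; c,s=np.cos(S[2]),np.sin(S[2]); x=np.array([c,s]); y=np.array([-s,c])
    p=hinge(S)+r*(-y*np.cos(f)-x*np.sin(f))+off*(y*np.sin(f)-x*np.cos(f)); return np.r_[p,z]
def jaw(S,joint): return np.degrees(S[2]-joint-.08)
E
python3 - <<'E'
from h import *
print(bp('top',220,193,.25),bp('top',220,193,.0),bp('top',255,115,.25))
print(hinge(SA),hinge(SB),bar(SB,.05,85,.3), bar(SB,.05,.085,.3),jaw(SB,.05))
print(go([.43,.25,.36],ori(30)))
E
```

```text
[0.53409205 0.19576975 0.25      ] [0.59375371 0.23838228 0.        ] [0.74127472 0.10696989 0.25      ]
[0.5053466  0.12936528] [ 0.52277731 -0.273567  ] [-16.53069324 -83.54528574   0.3       ] [ 0.50572384 -0.35683871  0.3       ] -11.57374746164263
([-0.432, -0.952, -0.891], [0.391, -0.001, 0.0])
```

>>> play_rows:
  rows:
    - [30,[-0.43,-0.3,-0.28],[0,0,0]]
    - [30,[-0.43,-0.3,-0.28],[0,0,0]]
    - [30,[-0.43,-0.3,-0.28],[0,0,0]]
    - [30,[-0.43,-0.95,-0.89],[0.39,0,0]]
    - [30,[-0.43,-0.95,-0.89],[0.39,0,0]]
    - [30,[-0.43,-0.95,-0.89],[0.39,0,0]]
    - [30,[-0.43,-0.95,-0.89],[0.39,0,0]]
    - [30,[-0.43,-0.95,-0.89],[0.39,0,0]]
    - [30,[-0.43,-0.95,-0.89],[0.39,0,0]]
    - [30,[-0.43,-0.95,-0.89],[0.39,0,0]]
  force: 30

```text
time: 0.93
eef_pos: [0.4242, 0.2627, 0.3582]
tcp_rot: [-0.184, 0.683, 0.184, 0.683]
contact_force: [0.9, 0.5, 0.2]
opening: 0.302
```

Run:
```python
from h import *
show(); print(go(bar(SB,.05,.085,.25),ori(jaw(SB,.05))))
```

```text
0.93 q [ 0.351 -0.182  1.836 -0.     1.487 -0.175] p [0.4242 0.2627 0.3582] F [0.9 0.5 0.2] op 0.302
[[-0.0, -0.502, 0.865], [-0.0, 0.865, 0.502], [-1.0, 0.0, -0.0]]
([0.361, -1.923, -0.801], [0.463, -0.0, 0.0])
```

>>> play_rows:
  rows:
    - [30,[0,-1,-0.42],[0.23,0,0]]
    - [30,[0,-1,-0.42],[0.23,0,0]]
    - [30,[0,-1,-0.42],[0.23,0,0]]
    - [30,[0,-1,-0.42],[0.23,0,0]]
    - [30,[0,-1,-0.42],[0.23,0,0]]
    - [30,[0,-1,-0.42],[0.23,0,0]]
    - [30,[0,-1,-0.42],[0.23,0,0]]
    - [30,[0,-1,-0.42],[0.23,0,0]]
    - [30,[0,-1,-0.42],[0.23,0,0]]

```text
time: 1.68
eef_pos: [0.4656, -0.0632, 0.3575]
tcp_rot: [-0.056, 0.706, 0.055, 0.704]
contact_force: [-0.3, 0.3, -0.2]
opening: 0.302
```

Run:
```python
from h import *
show(); print(go(bar(SB,.05,.085,.21),ori(jaw(SB,.05))))
```

```text
1.68 q [-0.35  -0.251  1.896 -0.002  1.498 -0.507] p [ 0.4656 -0.0632  0.3575] F [-0.3  0.3 -0.2] op 0.302
[[-0.002, -0.157, 0.988], [-0.002, 0.988, 0.157], [-1.0, -0.002, -0.002]]
([0.493, -0.987, -0.02], [0.229, -0.001, 0.001])
```

>>> play_rows:
  rows:
    - [30,[0.1,-0.99,-0.02],[0.23,0,0]]
    - [30,[0.1,-0.99,-0.02],[0.23,0,0]]
    - [30,[0.1,-0.99,-0.02],[0.23,0,0]]
    - [30,[0.1,-0.99,-0.02],[0.23,0,0]]
    - [30,[0.1,-0.99,-0.02],[0.23,0,0]]
    - [30,[0.1,-0.99,-0.02],[0.23,0,0]]
    - [30,[0.49,-0.99,-0.02],[0.23,0,0]]
    - [30,[0.49,-0.99,-0.02],[0.23,0,0]]
    - [30,[0.49,-0.99,-0.02],[0.23,0,0]]
    - [30,[0.49,-0.99,-0.02],[0.23,0,0]]

```text
time: 2.52
eef_pos: [0.5048, -0.3506, 0.2017]
tcp_rot: [0.073, 0.708, -0.067, 0.699]
contact_force: [-1.8, 0.4, -1.5]
opening: 0.304
```

Run:
```python
from h import *
from plant import cams
import cv2
show(); print(go(bar(SB,.05,.085,.146),ori(jaw(SB,.05))))
t=cams.read_camera('top')['color'][:,:,::-1]; s=cams.read_camera('scene')['color'][:,:,::-1]
a=cv2.resize(t[175:255,370:460],(450,400),interpolation=cv2.INTER_CUBIC)
b=cv2.resize(s[255:385,345:465],(369,400),interpolation=cv2.INTER_CUBIC)
cv2.imwrite('pics/b1.png',np.hstack([a,b])[:,:800])
```

```text
2.52 q [-0.772  0.189  1.749 -0.     1.219 -0.573] p [ 0.5048 -0.3506  0.2017] F [-1.8  0.4 -1.5] op 0.304
[[-0.011, 0.198, 0.98], [0.01, 0.98, -0.198], [-1.0, 0.008, -0.013]]
([0.185, -0.021, 0.01], [0.002, -0.008, -0.005])
```

View pics/b1.png

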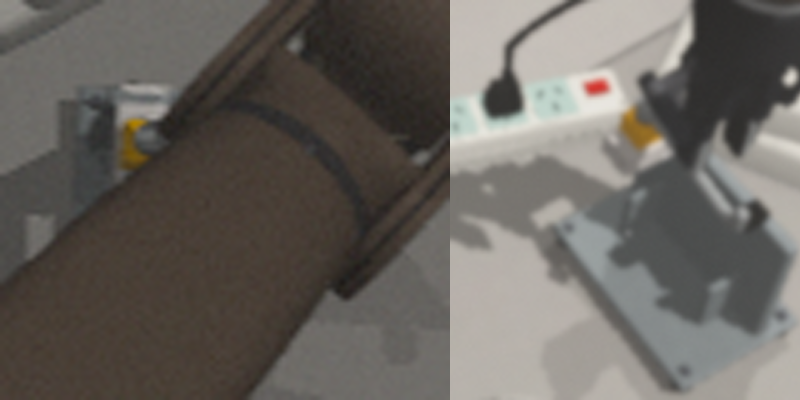

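The arm hides the hook in the top view. The scene view shows the fingers straddling the bar at about (705,160). I'll lower them with force checks.

>>> play_rows:
  rows:
    - [30,[0.06,-0.021,0.01],[0,0,0]]
    - [30,[0.1,-0.021,0.01],[0,0,0]]
    - [30,[0.11,-0.021,0.01],[0,0,0]]
    - [30,[0.11,-0.021,0.01],[0,0,0]]

```text
time: 2.95
eef_pos: [0.5102, -0.3579, 0.1791]
tcp_rot: [0.069, 0.704, -0.069, 0.704]
contact_force: [-0.7, 1.2, 0.3]
opening: 0.298
```

>>> play_rows:
  rows:
    - [30,[0.02,0,0],[0,0,0]]
    - [30,[0.05,0,0],[0,0,0]]
    - [30,[0.075,0,0],[0,0,0]]
    - [30,[0.075,0,0],[0,0,0]]

```text
time: 3.28
eef_pos: [0.5091, -0.3578, 0.1538]
tcp_rot: [0.07, 0.705, -0.069, 0.703]
contact_force: [-0.5, 0.1, -0.8]
opening: 0.3
```

Run:
```python
from h import *
show()
for j in (.05,.2,.4,.6,.8,1.0,1.2,1.4,1.49): print(j,go(bar(SB,j,.085,.146,5-5),ori(jaw(SB,j))), bar(SB,j,.085,.146))
```

```text
3.28 q [-0.775  0.246  1.773  0.     1.126 -0.578] p [ 0.5091 -0.3578  0.1538] F [-0.5  0.1 -0.8] op 0.3
[[-0.003, 0.196, 0.981], [0.002, 0.981, -0.196], [-1.0, 0.002, -0.003]]
0.05 ([0.026, 0.001, -0.012], [0.003, -0.002, -0.001]) [ 0.50572384 -0.35683871  0.146     ]
0.2 ([0.026, 0.004, -0.054], [0.099, -0.002, -0.001]) [ 0.49347136 -0.35335522  0.146     ]
0.4 ([0.026, 0.019, -0.109], [0.226, -0.002, -0.001]) [ 0.47820405 -0.34594258  0.146     ]
0.6 ([0.026, 0.043, -0.16], [0.353, -0.002, -0.001]) [ 0.46471374 -0.33564455  0.146     ]
0.8 ([0.027, 0.078, -0.204], [0.481, -0.002, -0.0]) [ 0.45353824 -0.32287168  0.146     ]
1.0 ([0.027, 0.121, -0.242], [0.608, -0.002, -0.0]) [ 0.44512308 -0.30813319  0.146     ]
1.2 ([0.027, 0.17, -0.269], [0.735, -0.002, -0.0]) [ 0.43980376 -0.29201665  0.146     ]
1.4 ([0.027, 0.224, -0.287], [0.863, -0.002, 0.0]) [ 0.43779232 -0.27516459  0.146     ]
1.49 ([0.027, 0.249, -0.291], [0.92, -0.002, 0.0]) [ 0.43799269 -0.2675198   0.146     ]
```

>>> play_rows:
  rows:
    - [30,[0.026,0.002,-0.026],[0.035,0,0]]
    - [30,[0.026,0.003,-0.04],[0.067,0,0]]
    - [30,[0.026,0.004,-0.054],[0.099,0,0]]
    - [30,[0.026,0.01,-0.081],[0.162,0,0]]
    - [30,[0.026,0.019,-0.109],[0.226,0,0]]
    - [30,[0.026,0.03,-0.135],[0.29,0,0]]
    - [30,[0.026,0.043,-0.16],[0.353,0,0]]
    - [30,[0.026,0.06,-0.183],[0.417,0,0]]

```text
time: 3.95
eef_pos: [0.4606, -0.3307, 0.1484]
tcp_rot: [0.294, 0.642, -0.294, 0.644]
contact_force: [3.9, -1.1, -1.1]
opening: 0.303
```

Run:
```python
from h import *
show()
for j in (.7,.8,.9,1.0,1.1,1.2,1.3,1.4,1.49): print(j,go(bar(SB,j,.085,.146),ori(jaw(SB,j))))
```

```text
3.95 q [-0.802  0.132  1.917  0.002  1.089  0.054] p [ 0.4606 -0.3307  0.1484] F [ 3.9 -1.1 -1.1] op 0.303
[[0.004, 0.756, 0.654], [-0.001, 0.654, -0.756], [-1.0, 0.002, 0.003]]
0.7 ([0.008, -0.002, -0.007], [-0.004, 0.002, -0.001])
0.8 ([0.008, -0.001, -0.035], [0.06, 0.002, -0.001])
0.9 ([0.008, 0.003, -0.063], [0.124, 0.002, -0.001])
1.0 ([0.008, 0.01, -0.09], [0.187, 0.002, -0.001])
1.1 ([0.008, 0.02, -0.117], [0.251, 0.002, -0.002])
1.2 ([0.008, 0.032, -0.143], [0.315, 0.002, -0.002])
1.3 ([0.007, 0.047, -0.167], [0.378, 0.002, -0.002])
1.4 ([0.007, 0.064, -0.19], [0.442, 0.002, -0.002])
1.49 ([0.007, 0.081, -0.208], [0.499, 0.002, -0.002])
```

>>> play_rows:
  rows:
    - [30,[0.008,-0.001,-0.035],[0.06,0,0]]
    - [30,[0.008,0.003,-0.063],[0.124,0,0]]
    - [30,[0.008,0.01,-0.09],[0.187,0,0]]
    - [30,[0.008,0.02,-0.117],[0.251,0,0]]
    - [30,[0.008,0.032,-0.143],[0.315,0,0]]
    - [30,[0.008,0.047,-0.167],[0.378,0,0]]
    - [30,[0.008,0.056,-0.18],[0.41,0,0]]

```text
time: 4.53
eef_pos: [0.438, -0.2795, 0.1469]
tcp_rot: [0.482, 0.515, -0.482, 0.519]
contact_force: [2.2, -3.0, -1.0]
opening: 0.3
```

Run:
```python
from h import *
show()
for j in (1.35,1.4,1.45,1.5,1.55,1.6): print(j,go(bar(SB,j,.085,.146),ori(jaw(SB,j))))
```

```text
4.53 q [-0.763  0.028  2.031  0.     1.076  0.737] p [ 0.438  -0.2795  0.1469] F [ 2.2 -3.  -1. ] op 0.3
[[0.004, 0.997, 0.071], [-0.004, 0.071, -0.997], [-1.0, 0.004, 0.004]]
1.35 ([0.003, -0.0, -0.0], [0.001, 0.003, -0.003])
1.4 ([0.003, 0.0, -0.014], [0.033, 0.003, -0.003])
1.45 ([0.003, 0.001, -0.029], [0.065, 0.003, -0.003])
1.5 ([0.003, 0.003, -0.043], [0.097, 0.003, -0.003])
1.55 ([0.003, 0.006, -0.057], [0.129, 0.002, -0.003])
1.6 ([0.003, 0.009, -0.07], [0.16, 0.002, -0.003])
```

>>> play_rows:
  rows:
    - [30,[0.002,0,-0.014],[0.033,0,0]]
    - [30,[0.002,0.001,-0.029],[0.065,0,0]]
    - [30,[0.002,0.003,-0.043],[0.097,0,0]]
    - [30,[0.002,0.003,-0.043],[0.097,0,0]]

```text
time: 4.87
eef_pos: [0.4378, -0.2667, 0.1464]
tcp_rot: [-0.519, -0.478, 0.519, -0.482]
contact_force: [1.1, -1.3, 0.8]
opening: 0.304
```

>>> play_rows:
  rows:
    - [30,[0,0,-0.007],[0,0,0]]
    - [30,[0,0,-0.007],[0,0,0]]

```text
time: 5.03
eef_pos: [0.4373, -0.2645, 0.1459]
tcp_rot: [-0.519, -0.48, 0.519, -0.481]
contact_force: [0.8, -3.3, 1.9]
opening: 0.299
```

>>> play_rows:
  rows:
    - [30,[0,0,-0.007],[0,0,0]]
    - [30,[0,0,-0.007],[0,0,0]]

```text
time: 5.2
eef_pos: [0.4371, -0.2618, 0.1453]
tcp_rot: [-0.519, -0.48, 0.519, -0.48]
contact_force: [0.5, -3.2, 2.2]
opening: 0.301
```

>>> play_rows:
  rows:
    - [30,[0,0,-0.005],[0,0,0]]
    - [30,[0,0,-0.005],[0,0,0]]

```text
time: 5.37
eef_pos: [0.4371, -0.2615, 0.1454]
tcp_rot: [-0.518, -0.479, 0.52, -0.481]
contact_force: [1.4, -7.1, 0.7]
opening: 0.3
```

>>> play_rows:
  rows:
    - [30,[0,0,-0.005],[0,0,0]]
    - [30,[0,0,-0.005],[0,0,0]]

```text
time: 5.53
eef_pos: [0.4371, -0.2612, 0.1454]
tcp_rot: [-0.517, -0.479, 0.52, -0.482]
contact_force: [-1.3, -10.9, 0.0]
opening: 0.298
```

>>> play_rows:
  rows:
    - [30,[0,0,0.026],[0,0,0]]
    - [30,[0,0,0.026],[0,0,0]]
    - [30,[-0.1,0,0.026],[0,0,0]]
    - [65,[-0.3,0,0.026],[0,0,0]]
    - [65,[-0.5,0,0.026],[0,0,0]]
    - [65,[-0.65,0,0.026],[0,0,0]]
    - [65,[-0.65,0,0.026],[0,0,0]]

```text
time: 6.12
eef_pos: [0.436, -0.2649, 0.3411]
tcp_rot: [0.519, 0.482, -0.519, 0.479]
contact_force: [0.6, -0.2, 0.3]
opening: 0.654
```

Run:
```python
from h import *
show()
o=ori(-91.7,25); print(o.apply([1,0,0]))
print(go([.46,-.02,.33],o)); print(go(np.array([.443,.1305,.204])+.019*o.apply([1,0,0])+[0,0,.08],o))
```

```text
6.12 q [-0.746 -0.147  1.837  0.002  1.456  0.902] p [ 0.436  -0.2649  0.3411] F [ 0.6 -0.2  0.3] op 0.654
[[-0.002, 0.997, -0.077], [0.004, -0.077, -0.997], [-1.0, -0.002, -0.004]]
[-0.42243225  0.0125375  -0.90630779]
([0.04, 0.017, -0.82], [-0.029, -0.009, -0.276])
([0.253, -0.105, -1.314], [-0.029, -0.009, -0.276])
```

>>> play_rows:
  rows:
    - [65,[0.04,0.017,-0.82],[-0.029,0,-0.276]]
    - [65,[0.04,0.017,-0.82],[-0.029,0,-0.276]]
    - [65,[0.04,0.017,-0.82],[-0.029,0,-0.276]]
    - [65,[0.04,0.017,-0.82],[-0.029,0,-0.276]]
    - [65,[0.04,0.017,-0.82],[-0.029,0,-0.276]]
    - [65,[0.04,0.017,-0.82],[-0.029,0,-0.276]]
    - [65,[0.04,0.017,-0.82],[-0.029,0,-0.276]]
    - [65,[0.04,0.017,-0.82],[-0.029,0,-0.276]]

```text
time: 6.78
eef_pos: [0.4601, -0.0192, 0.327]
tcp_rot: [-0.391, -0.594, 0.599, -0.369]
contact_force: [0.7, -0.2, -0.3]
opening: 0.651
```

Run:
```python
from h import *
show()
o=ori(-91.7,25)
print(go(np.array([.443,.1305,.204])+.019*o.apply([1,0,0])+[0,0,.06],o))
```

```text
6.78 q [-0.223 -0.002  1.766 -0.074  1.808  1.373] p [ 0.4601 -0.0192  0.327 ] F [ 0.7 -0.2 -0.3] op 0.651
[[-0.423, 0.906, -0.029], [0.023, -0.022, -1.0], [-0.906, -0.423, -0.011]]
([0.289, 0.027, -0.494], [0.003, -0.006, 0.001])
```

>>> play_rows:
  rows:
    - [65,[0,0.03,-0.49],[0,0,0]]
    - [65,[0,0.03,-0.49],[0,0,0]]
    - [65,[0,0.03,-0.49],[0,0,0]]
    - [65,[0,0.03,-0.49],[0,0,0]]
    - [65,[0.29,0.027,-0.494],[0.003,-0.006,0]]
    - [65,[0.29,0.027,-0.494],[0.003,-0.006,0]]
    - [65,[0.29,0.027,-0.494],[0.003,-0.006,0]]
    - [65,[0.29,0.027,-0.494],[0.003,-0.006,0]]

```text
time: 7.45
eef_pos: [0.4339, 0.1276, 0.2443]
tcp_rot: [-0.388, -0.59, 0.605, -0.368]
contact_force: [-0.7, 0.1, 1.0]
opening: 0.651
```

Run:
```python
from h import *
from plant import cams
import cv2
show()
o=ori(-91.7,25)
print(go(np.array([.443,.1305,.204])+.019*o.apply([1,0,0]),o))
t=cams.read_camera('top')['color'][:,:,::-1]; s=cams.read_camera('scene')['color'][:,:,::-1]
a=cv2.resize(t[185:265,225:315],(450,400),interpolation=cv2.INTER_CUBIC)
b=cv2.resize(s[160:270,240:339],(350,389),interpolation=cv2.INTER_CUBIC)
b=np.vstack([b,np.zeros((11,350,3),np.uint8)])
cv2.imwrite('pics/a1.png',np.hstack([a,b]))
```

```text
7.45 q [0.043 0.031 1.885 0.032 1.666 1.645] p [0.4339 0.1276 0.2443] F [-0.7  0.1  1. ] op 0.651
[[-0.428, 0.903, -0.035], [0.014, -0.032, -0.999], [-0.904, -0.428, 0.001]]
([0.172, 0.085, -0.011], [-0.004, -0.001, 0.004])
```

View pics/a1.png

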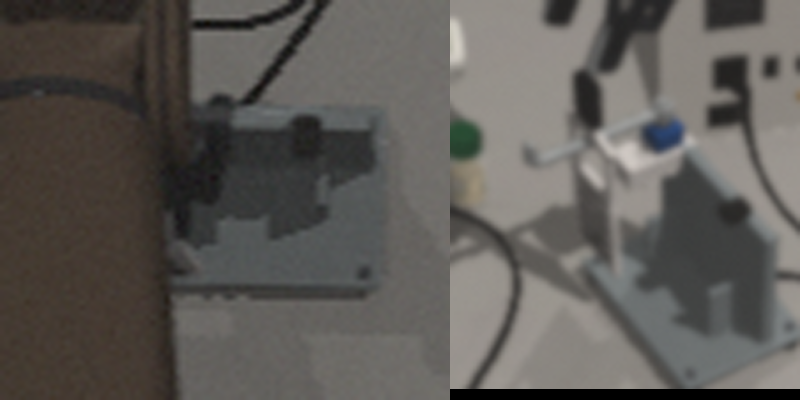

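Run:
```python
from h import *
f=lambda p:(pj('scene',p)-[240,160])*3.535+[450,0]
print('tab bot/top',f([.443,.1305,.178]),f([.443,.1305,.218]),'tcp',f([.4339,.1276,.2443]),'hinge',f([.5053,.1294,.169]),'tip',f([.3954,.132,.16]))
```

```text
tab bot/top [583.28565159 121.80422677] [580.57856246  78.40234391] tcp [569.57640549  55.56644683] hinge [657.14390279 100.81703062] tip [526.46758646 164.22659959]
```

The scene view shows the tab at crop (588,95), about 4 mm right of my prediction. I'll shift x by 3 mm and descend.

Run:
```python
from h import *
o=ori(-91.7,25)
print(go(np.array([.446,.130,.204])+.019*o.apply([1,0,0])+[0,0,.02],o),go(np.array([.446,.130,.204])+.019*o.apply([1,0,0]),o))
```

```text
([0.131, 0.057, -0.009], [-0.004, -0.001, -0.004]) ([0.192, 0.085, -0.009], [-0.004, -0.001, -0.004])
```

>>> play_rows:
  rows:
    - [65,[0.07,0.03,-0.009],[0,0,0]]
    - [65,[0.13,0.057,-0.009],[0,0,0]]
    - [65,[0.16,0.07,-0.009],[0,0,0]]
    - [65,[0.192,0.085,-0.009],[0,0,0]]
    - [65,[0.192,0.085,-0.009],[0,0,0]]

```text
time: 7.97
eef_pos: [0.4367, 0.1306, 0.1842]
tcp_rot: [-0.391, -0.589, 0.603, -0.371]
contact_force: [-0.2, -0.3, -0.8]
opening: 0.652
```

>>> play_rows:
  rows:
    - [40,[0,0,0],[0,0,0]]
    - [40,[0,0,0],[0,0,0]]
    - [36,[0,0,0],[0,0,0]]
    - [32,[0,0,0],[0,0,0]]
    - [32,[0,0,0],[0,0,0]]

```text
time: 8.38
eef_pos: [0.4361, 0.1311, 0.1849]
tcp_rot: [-0.391, -0.589, 0.602, -0.371]
contact_force: [-0.1, 0.0, -0.3]
opening: 0.321
```

>>> play_rows:
  rows:
    - [20,[0,0,0],[0,0,0]]
    - [20,[0,0,0],[0,0,0]]
    - [20,[0,0,0],[0,0,0]]
  force: 30

```text
time: 8.63
eef_pos: [0.436, 0.131, 0.1848]
tcp_rot: [-0.391, -0.589, 0.602, -0.371]
contact_force: [1.3, -1.3, 2.8]
opening: 0.301
```

Run:
```python
from h import *
from plant import cams
import cv2
show()
s=cams.read_camera('scene')['color'][:,:,::-1]
b=cv2.resize(s[150:270,230:350],(600,600),interpolation=cv2.INTER_CUBIC)
cv2.imwrite('pics/a2.png',b)
```

```text
8.63 q [0.049 0.093 1.933 0.034 1.547 1.646] p [0.436  0.131  0.1848] F [ 1.3 -1.3  2.8] op 0.301
[[-0.419, 0.907, -0.034], [0.013, -0.031, -0.999], [-0.908, -0.419, 0.001]]
```

View pics/a2.png

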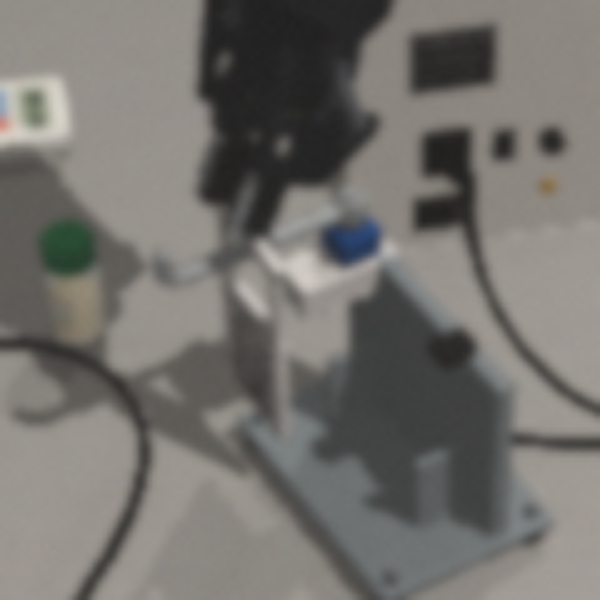

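The tab is gripped: the opening is 25.6 mm and the picture shows the fingers on the tab at (240,200). Next I lift 24 mm and check.

>>> play_rows:
  rows:
    - [20,[-0.025,-0.012,0],[0,0,0]]
    - [20,[-0.05,-0.023,0],[0,0,0]]
    - [20,[-0.073,-0.034,0],[0,0,0]]
    - [20,[-0.073,-0.034,0],[0,0,0]]
    - [20,[-0.073,-0.034,0],[0,0,0]]
  force: 45

```text
time: 9.1
eef_pos: [0.4361, 0.1311, 0.2091]
tcp_rot: [-0.391, -0.589, 0.602, -0.371]
contact_force: [0.3, -0.2, -1.4]
opening: 0.295
```

>>> play_rows:
  rows:
    - [20,[0.014,-0.03,0],[0,0,0]]
    - [20,[0.028,-0.06,0],[0,0,0]]
    - [20,[0.042,-0.09,0],[0,0,0]]
    - [20,[0.042,-0.09,0],[0,0,0]]

```text
time: 9.43
eef_pos: [0.4034, 0.1323, 0.2077]
tcp_rot: [-0.39, -0.59, 0.603, -0.37]
contact_force: [0.2, -0.0, -1.2]
opening: 0.299
```

>>> play_rows:
  rows:
    - [20,[0.012,-0.027,0],[0,0,0]]
    - [20,[0.025,-0.054,0],[0,0,0]]
    - [20,[0.038,-0.082,0],[0,0,0]]
    - [20,[0.038,-0.082,0],[0,0,0]]

```text
time: 9.77
eef_pos: [0.377, 0.1332, 0.2081]
tcp_rot: [-0.39, -0.589, 0.603, -0.371]
contact_force: [-0.8, -0.1, -1.5]
opening: 0.296
```

>>> play_rows:
  rows:
    - [20,[0.014,-0.03,0],[0,0,0]]
    - [20,[0.028,-0.06,0],[0,0,0]]
    - [20,[0.028,-0.06,0],[0,0,0]]

```text
time: 10.02
eef_pos: [0.3572, 0.1338, 0.208]
tcp_rot: [-0.39, -0.589, 0.603, -0.37]
contact_force: [0.0, 0.0, -0.5]
opening: 0.295
```

Run:
```python
from h import *
from plant import cams
import cv2
show()
s=cams.read_camera('scene')['color'][:,:,::-1]
b=cv2.resize(s[150:270,210:330],(600,600),interpolation=cv2.INTER_CUBIC)
cv2.imwrite('pics/a3.png',b)
```

```text
10.02 q [ 0.063 -0.108  2.087  0.04   1.595  1.66 ] p [0.3572 0.1338 0.208 ] F [ 0.   0.  -0.5] op 0.295
[[-0.421, 0.906, -0.034], [0.013, -0.031, -0.999], [-0.907, -0.421, 0.001]]
```

View pics/a3.png

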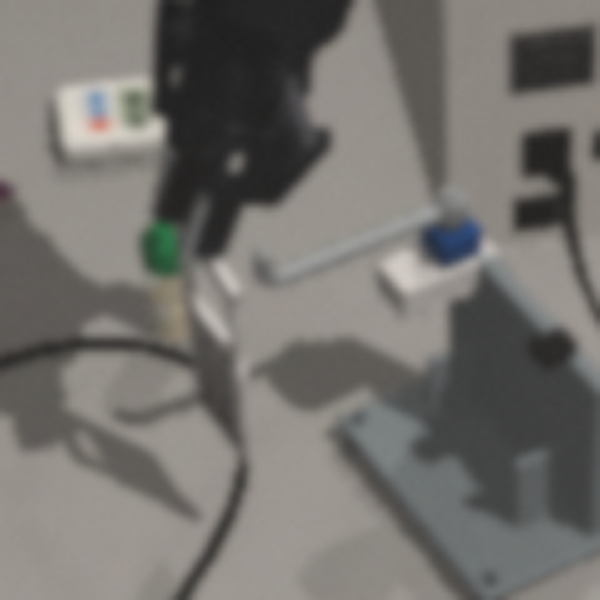

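Gauge is clear of hook A: its plate at (220,350), the hook tip at (268,268). I carry it to B now.

Run:
```python
from h import *
o=ori(np.degrees(-.072)-90,25)
print(go([.357,.134,.28],o)); print(go([.43,-.06,.29],o))
```

```text
([-0.216, -0.104, -0.0], [0.022, 0.011, -0.002])
([-0.357, 0.123, 0.638], [0.022, 0.011, -0.002])
```

>>> play_rows:
  rows:
    - [20,[-0.1,-0.05,0],[0,0,0]]
    - [20,[-0.216,-0.104,0],[0,0,0]]
    - [20,[-0.216,-0.104,0.1],[0,0,0]]
    - [20,[-0.357,0.123,0.638],[0.022,0.011,0]]
    - [20,[-0.357,0.123,0.638],[0.022,0.011,0]]
    - [20,[-0.357,0.123,0.638],[0.022,0.011,0]]
    - [20,[-0.357,0.123,0.638],[0.022,0.011,0]]
    - [20,[-0.357,0.123,0.638],[0.022,0.011,0]]
    - [20,[-0.357,0.123,0.638],[0.022,0.011,0]]
    - [20,[-0.357,0.123,0.638],[0.022,0.011,0]]

```text
time: 10.9
eef_pos: [0.431, -0.0604, 0.2898]
tcp_rot: [-0.403, -0.582, 0.609, -0.358]
contact_force: [0.7, 0.7, -1.2]
opening: 0.295
```

Run:
```python
from h import *
show(); o=ori(np.degrees(-.072)-90,25)
print(go([.370,-.264,.28],o)); print(go([.370,-.264,.2085],o))
```

```text
10.9 q [-0.315 -0.04   1.87  -0.101  1.734  1.335] p [ 0.431  -0.0604  0.2898] F [ 0.7  0.7 -1.2] op 0.295
[[-0.42, 0.905, -0.074], [0.033, -0.067, -0.997], [-0.907, -0.421, -0.001]]
([0.093, -0.125, 0.692], [-0.001, -0.001, -0.001])
([0.309, -0.024, 0.692], [-0.001, -0.001, -0.001])
```

>>> play_rows:
  rows:
    - [20,[0.093,-0.125,0.692],[0,0,0]]
    - [20,[0.093,-0.125,0.692],[0,0,0]]
    - [20,[0.093,-0.125,0.692],[0,0,0]]
    - [20,[0.093,-0.125,0.692],[0,0,0]]
    - [20,[0.093,-0.125,0.692],[0,0,0]]
    - [20,[0.093,-0.125,0.692],[0,0,0]]
    - [20,[0.2,-0.07,0.692],[0,0,0]]
    - [20,[0.309,-0.024,0.692],[0,0,0]]
    - [20,[0.309,-0.024,0.692],[0,0,0]]
    - [20,[0.309,-0.024,0.692],[0,0,0]]

```text
time: 11.73
eef_pos: [0.3695, -0.2615, 0.2074]
tcp_rot: [-0.401, -0.584, 0.609, -0.357]
contact_force: [0.1, 0.2, -0.5]
opening: 0.296
```

Run:
```python
from h import *
from plant import cams
import cv2
show(); o=ori(np.degrees(-.072)-90,25)
print(go([.370,-.264,.2085],o),go([.41,-.267,.2085],o),go([.459,-.2705,.2085],o))
f=lambda p:(pj('scene',p)-[325,235])*5
print('tip',f([.4128,-.267,.16]),f([.4128,-.267,.182]),'eye',f([.380,-.265,.1835]),'hinge',f([.5228,-.2736,.169]))
s=cams.read_camera('scene')['color'][:,:,::-1]
b=cv2.resize(s[235:355,325:445],(600,600),interpolation=cv2.INTER_CUBIC)
cv2.imwrite('pics/b2.png',b)
```

```text
11.73 q [-0.703  0.048  1.937 -0.25   1.521  0.997] p [ 0.3695 -0.2615  0.2074] F [ 0.1  0.2 -0.5] op 0.296
[[-0.423, 0.903, -0.071], [0.034, -0.063, -0.997], [-0.905, -0.424, -0.004]]
([-0.004, 0.0, 0.008], [0.002, -0.002, 0.001]) ([-0.061, 0.121, 0.009], [0.002, -0.002, 0.001]) ([-0.13, 0.27, 0.009], [0.002, -0.002, 0.001])
tip [201.39898163 378.87686595] [205.85872966 347.34902813] eye [139.37325371 378.55753927] hinge [414.26845629 259.61807881]
```

View pics/b2.png

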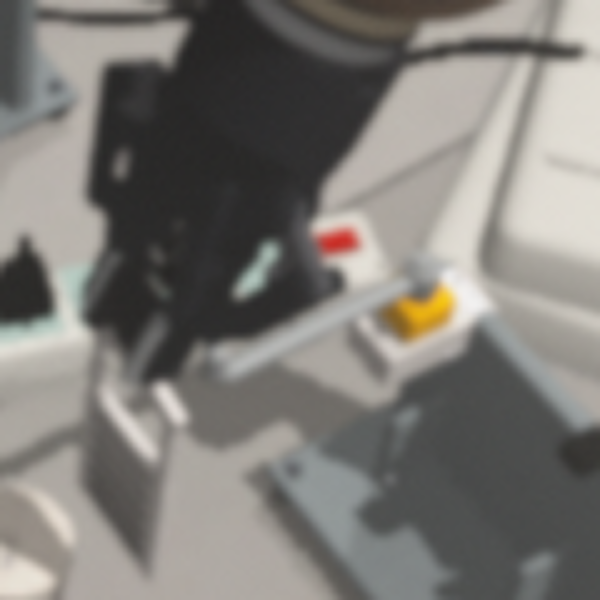

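The gauge is in front of the hook tip (215,360), its plate at (125,480). Next I thread it onto hook B.

>>> play_rows:
  rows:
    - [20,[-0.004,0,0.008],[0,0,0]]
    - [20,[-0.018,0.03,0.009],[0,0,0]]
    - [20,[-0.032,0.06,0.009],[0,0,0]]
    - [20,[-0.046,0.09,0.009],[0,0,0]]
    - [20,[-0.061,0.121,0.009],[0,0,0]]
    - [20,[-0.061,0.121,0.009],[0,0,0]]

```text
time: 12.28
eef_pos: [0.413, -0.27, 0.2107]
tcp_rot: [-0.402, -0.581, 0.609, -0.36]
contact_force: [0.4, 0.3, -1.4]
opening: 0.296
```

>>> play_rows:
  rows:
    - [20,[-0.015,0.03,0],[0,0,0]]
    - [20,[-0.028,0.06,0],[0,0,0]]
    - [20,[-0.042,0.09,0],[0,0,0]]
    - [20,[-0.056,0.12,0],[0,0,0]]
    - [20,[-0.069,0.149,0],[0,0,0]]
    - [20,[-0.069,0.149,0],[0,0,0]]

```text
time: 12.78
eef_pos: [0.4616, -0.2734, 0.2101]
tcp_rot: [-0.402, -0.582, 0.609, -0.359]
contact_force: [-0.0, 0.1, -0.3]
opening: 0.298
```

Run:
```python
from h import *
from plant import cams
import cv2
show(); o=ori(np.degrees(-.072)-90,25)
print(go([.459,-.2705,.1855],o))
f=lambda p:(pj('scene',p)-[325,235])*5
s=cams.read_camera('scene')['color'][:,:,::-1]
b=cv2.resize(s[235:355,325:445],(600,600),interpolation=cv2.INTER_CUBIC)
cv2.imwrite('pics/b3.png',b)
```

```text
12.78 q [-0.621  0.231  1.727 -0.221  1.559  1.066] p [ 0.4616 -0.2734  0.2101] F [-0.   0.1 -0.3] op 0.298
[[-0.418, 0.906, -0.072], [0.03, -0.065, -0.997], [-0.908, -0.419, -0.0]]
([0.079, 0.026, -0.009], [0.0, -0.0, -0.002])
```

View pics/b3.png

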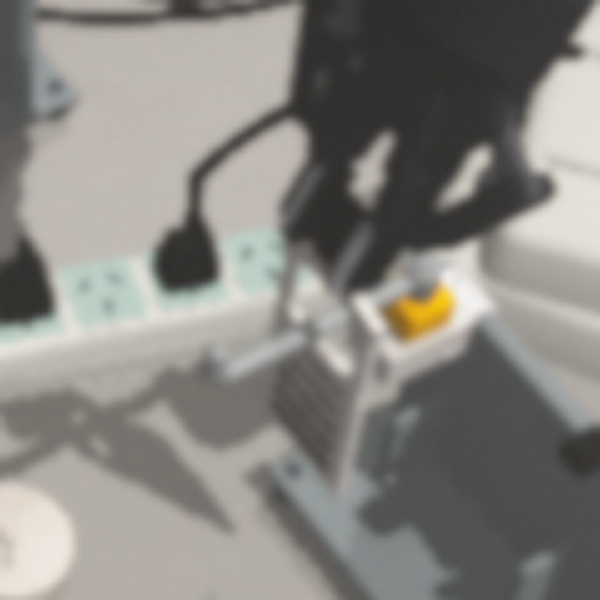

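The bar passes through the eye at (320,330). I'll lower by feel.

>>> play_rows:
  rows:
    - [20,[0.02,0.007,-0.009],[0,0,0]]
    - [20,[0.04,0.014,-0.009],[0,0,0]]
    - [20,[0.06,0.021,-0.009],[0,0,0]]
    - [20,[0.06,0.021,-0.009],[0,0,0]]

```text
time: 13.17
eef_pos: [0.4569, -0.2695, 0.1891]
tcp_rot: [-0.402, -0.583, 0.609, -0.357]
contact_force: [-0.1, 0.8, -1.7]
opening: 0.296
```

>>> play_rows:
  rows:
    - [20,[0.008,0.003,0],[0,0,0]]
    - [20,[0.015,0.007,0],[0,0,0]]
    - [20,[0.015,0.007,0],[0,0,0]]

```text
time: 13.42
eef_pos: [0.4581, -0.2703, 0.1859]
tcp_rot: [-0.402, -0.582, 0.609, -0.359]
contact_force: [-0.5, -0.4, -1.5]
opening: 0.3
```

>>> play_rows:
  rows:
    - [20,[0.005,0.002,0],[0,0,0]]
    - [20,[0.005,0.002,0],[0,0,0]]

```text
time: 13.58
eef_pos: [0.4584, -0.2705, 0.1852]
tcp_rot: [-0.402, -0.581, 0.609, -0.359]
contact_force: [0.1, 0.1, -0.1]
opening: 0.296
```

>>> play_rows:
  rows:
    - [20,[0.004,0.002,0],[0,0,0]]
    - [20,[0.004,0.002,0],[0,0,0]]
    - [20,[0.004,0.002,0],[0,0,0]]

```text
time: 13.83
eef_pos: [0.4585, -0.2706, 0.1848]
tcp_rot: [-0.402, -0.581, 0.609, -0.359]
contact_force: [-1.8, -0.1, 4.8]
opening: 0.296
```

>>> play_rows:
  rows:
    - [20,[0.004,0.002,0],[0,0,0]]
    - [20,[0.004,0.002,0],[0,0,0]]
    - [20,[0.004,0.002,0],[0,0,0]]

```text
time: 14.08
eef_pos: [0.4585, -0.2707, 0.1847]
tcp_rot: [-0.402, -0.581, 0.61, -0.359]
contact_force: [-2.7, 2.0, 10.1]
opening: 0.294
```

Seated. I'll relax the load and release gently.

>>> play_rows:
  rows:
    - [20,[-0.006,-0.003,0],[0,0,0]]
    - [20,[-0.006,-0.003,0],[0,0,0]]
    - [32,[-0.006,-0.003,0],[0,0,0]]
    - [36,[-0.006,-0.003,0],[0,0,0]]
    - [45,[-0.006,-0.003,0],[0,0,0]]
    - [60,[-0.006,-0.003,0],[0,0,0]]
    - [60,[-0.006,-0.003,0],[0,0,0]]
    - [60,[-0.006,-0.003,0],[0,0,0]]

```text
time: 14.75
eef_pos: [0.4582, -0.2702, 0.1837]
tcp_rot: [-0.402, -0.582, 0.609, -0.359]
contact_force: [-0.0, -0.7, 0.1]
opening: 0.599
```

>>> play_rows:
  rows:
    - [60,[-0.04,-0.02,0],[0,0,0]]
    - [60,[-0.1,-0.045,0],[0,0,0]]
    - [60,[-0.2,-0.09,0],[0,0,0]]
    - [60,[-0.3,-0.14,0],[0,0,0]]
    - [60,[-0.4,-0.18,0],[0,0,0]]
    - [60,[-0.4,-0.18,0],[0,0,0]]

```text
time: 15.25
eef_pos: [0.4618, -0.2721, 0.3252]
tcp_rot: [-0.404, -0.577, 0.609, -0.364]
contact_force: [0.3, -1.1, 1.3]
opening: 0.596
```

Run:
```python
from h import *
from plant import cams
import cv2
show(); o=ori(jaw(SA,1.49),0)
print(go([.43,-.08,.33],o))
s=cams.read_camera('scene')['color'][:,:,::-1]
b=cv2.resize(s[235:355,325:445],(600,600),interpolation=cv2.INTER_CUBIC)
cv2.imwrite('pics/b4.png',b)
```

```text
15.25 q [-0.619  0.139  1.618 -0.224  1.742  1.028] p [ 0.4618 -0.2721  0.3252] F [ 0.3 -1.1  1.3] op 0.596
[[-0.408, 0.91, -0.073], [0.023, -0.07, -0.997], [-0.913, -0.409, 0.008]]
([0.043, -0.147, -0.631], [-0.028, -0.001, 0.268])
```

View pics/b4.png

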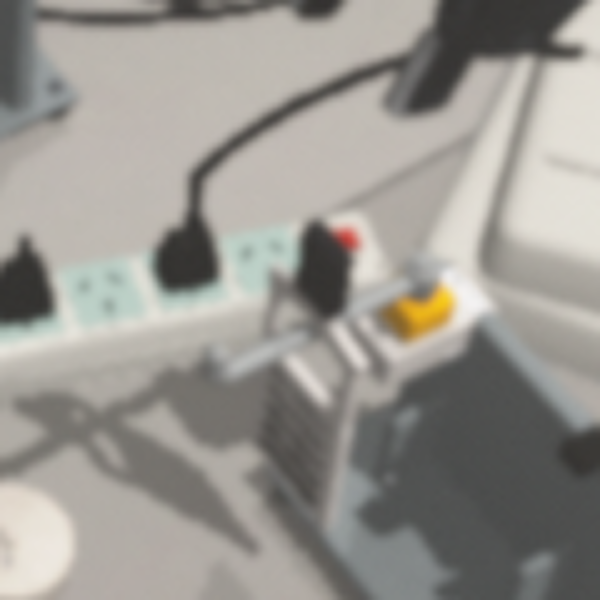

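The gauge hangs free and upright on hook B: the tab at (325,265), the plate at (300,430). Now I fold hook A.

>>> play_rows:
  rows:
    - [60,[0.043,-0.147,-0.631],[-0.028,0,0.268]]
    - [60,[0.043,-0.147,-0.631],[-0.028,0,0.268]]
    - [45,[0.043,-0.147,-0.631],[-0.028,0,0.268]]
    - [30,[0.043,-0.147,-0.631],[-0.028,0,0.268]]
    - [30,[0.043,-0.147,-0.631],[-0.028,0,0.268]]
    - [30,[0.043,-0.147,-0.631],[-0.028,0,0.268]]
    - [30,[0.043,-0.147,-0.631],[-0.028,0,0.268]]

```text
time: 15.88
eef_pos: [0.4274, -0.0772, 0.3226]
tcp_rot: [-0.506, -0.498, 0.507, -0.488]
contact_force: [1.3, -0.4, 0.7]
opening: 0.3
```

Run:
```python
from h import *
show(); o=ori(jaw(SA,1.49),0); print(bar(SA,1.49,.08,.146))
print(go(bar(SA,1.49,.08,.21),o))
```

```text
15.88 q [-0.416 -0.322  2.012  0.004  1.466  1.182] p [ 0.4274 -0.0772  0.3226] F [ 1.3 -0.4  0.7] op 0.3
[[-0.011, 1.0, -0.027], [0.01, -0.027, -1.0], [-1.0, -0.012, -0.009]]
[0.42538071 0.13170125 0.146     ]
([0.382, -0.022, -0.692], [0.001, -0.006, 0.007])
```

>>> play_rows:
  rows:
    - [30,[0,-0.022,-0.692],[0,0,0]]
    - [30,[0,-0.022,-0.692],[0,0,0]]
    - [30,[0,-0.022,-0.692],[0,0,0]]
    - [30,[0,-0.022,-0.692],[0,0,0]]
    - [30,[0,-0.022,-0.692],[0,0,0]]
    - [30,[0.15,-0.022,-0.692],[0,0,0]]
    - [30,[0.38,-0.022,-0.692],[0,0,0]]
    - [30,[0.38,-0.022,-0.692],[0,0,0]]
    - [30,[0.38,-0.022,-0.692],[0,0,0]]

```text
time: 16.63
eef_pos: [0.4219, 0.1298, 0.2025]
tcp_rot: [-0.503, -0.501, 0.512, -0.483]
contact_force: [-1.1, 0.2, -0.0]
opening: 0.301
```

Run:
```python
from h import *
show(); o=ori(jaw(SA,1.49),0)
print(go(bar(SA,1.49,.08,.18),o)); print(go(bar(SA,1.49,.08,.147),o))
```

```text
16.63 q [ 0.062 -0.21   2.142  0.011  1.236  1.659] p [0.4219 0.1298 0.2025] F [-1.1  0.2 -0. ] op 0.301
[[-0.028, 0.999, -0.03], [0.009, -0.03, -1.0], [-1.0, -0.028, -0.008]]
([0.075, 0.013, -0.006], [-0.001, -0.005, 0.018])
([0.185, 0.017, -0.005], [-0.001, -0.005, 0.018])
```

>>> play_rows:
  rows:
    - [30,[0.04,0.013,-0.006],[0,0,0.01]]
    - [30,[0.075,0.013,-0.006],[0,0,0.018]]
    - [30,[0.075,0.013,-0.006],[0,0,0.018]]

```text
time: 16.88
eef_pos: [0.4299, 0.1316, 0.1874]
tcp_rot: [0.513, 0.491, -0.502, 0.493]
contact_force: [-0.5, -0.1, 0.1]
opening: 0.301
```

>>> play_rows:
  rows:
    - [30,[0.04,0.004,0],[0,0,0]]
    - [30,[0.08,0.004,0],[0,0,0]]
    - [30,[0.11,0.004,0],[0,0,0]]
    - [30,[0.11,0.004,0],[0,0,0]]

```text
time: 17.22
eef_pos: [0.4316, 0.1321, 0.1546]
tcp_rot: [0.514, 0.491, -0.502, 0.493]
contact_force: [0.3, -0.3, 0.4]
opening: 0.301
```

Run:
```python
from h import *
show()
for j in (1.49,1.4,1.3,1.2,1.1,1.0,.9,.8,.7,.6,.5): print(j,go(bar(SA,j,.082,.147),ori(jaw(SA,j))))
```

```text
17.22 q [ 0.067 -0.152  2.186  0.009  1.093  1.665] p [0.4316 0.1321 0.1546] F [ 0.3 -0.3  0.4] op 0.301
[[0.014, 0.999, -0.031], [0.009, -0.031, -0.999], [-1.0, 0.014, -0.01]]
1.49 ([0.025, -0.028, 0.002], [-0.001, -0.006, -0.009])
1.4 ([0.025, -0.027, 0.027], [-0.059, -0.006, -0.009])
1.3 ([0.024, -0.023, 0.054], [-0.122, -0.005, -0.009])
1.2 ([0.024, -0.016, 0.08], [-0.186, -0.005, -0.01])
1.1 ([0.024, -0.007, 0.106], [-0.25, -0.004, -0.01])
1.0 ([0.024, 0.005, 0.131], [-0.313, -0.004, -0.01])
0.9 ([0.024, 0.019, 0.154], [-0.377, -0.003, -0.01])
0.8 ([0.024, 0.035, 0.176], [-0.44, -0.003, -0.011])
0.7 ([0.024, 0.054, 0.196], [-0.504, -0.002, -0.011])
0.6 ([0.024, 0.074, 0.214], [-0.568, -0.002, -0.011])
0.5 ([0.024, 0.096, 0.23], [-0.631, -0.001, -0.011])
```

>>> play_rows:
  rows:
    - [30,[0.024,-0.028,0.012],[-0.03,0,-0.009]]
    - [30,[0.024,-0.027,0.027],[-0.059,0,-0.009]]
    - [30,[0.024,-0.025,0.04],[-0.09,0,-0.009]]
    - [30,[0.024,-0.023,0.054],[-0.122,0,-0.009]]
    - [30,[0.024,-0.016,0.08],[-0.186,0,-0.01]]
    - [30,[0.024,-0.007,0.106],[-0.25,0,-0.01]]
    - [30,[0.024,0.005,0.131],[-0.313,0,-0.01]]
    - [30,[0.024,0.019,0.154],[-0.377,0,-0.01]]
    - [30,[0.024,0.035,0.176],[-0.44,0,-0.01]]

```text
time: 17.97
eef_pos: [0.4397, 0.0797, 0.148]
tcp_rot: [0.311, 0.638, -0.308, 0.634]
contact_force: [-4.4, 2.2, -0.9]
opening: 0.301
```

Run:
```python
from h import *
show()
for j in (.8,.7,.6,.5,.4,.3,.2,.1,0,-.1): print(j,go(bar(SA,j,.085,.147),ori(jaw(SA,j))))
```

```text
17.97 q [-0.052 -0.143  2.192  0.007  1.096  0.85 ] p [0.4397 0.0797 0.148 ] F [-4.4  2.2 -0.9] op 0.301
[[-0.003, 0.787, 0.617], [0.006, 0.617, -0.787], [-1.0, 0.002, -0.007]]
0.8 ([0.003, -0.009, 0.004], [0.003, -0.004, -0.001])
0.7 ([0.003, -0.008, 0.032], [-0.061, -0.004, -0.001])
0.6 ([0.003, -0.004, 0.06], [-0.124, -0.004, -0.001])
0.5 ([0.003, 0.003, 0.088], [-0.188, -0.004, -0.002])
0.4 ([0.003, 0.013, 0.114], [-0.252, -0.004, -0.002])
0.3 ([0.002, 0.025, 0.14], [-0.315, -0.004, -0.002])
0.2 ([0.002, 0.04, 0.164], [-0.379, -0.004, -0.002])
0.1 ([0.002, 0.057, 0.187], [-0.443, -0.004, -0.003])
0 ([0.002, 0.076, 0.207], [-0.506, -0.004, -0.003])
-0.1 ([0.002, 0.097, 0.226], [-0.57, -0.003, -0.003])
```

>>> play_rows:
  rows:
    - [30,[0.003,-0.008,0.032],[-0.061,0,0]]
    - [30,[0.003,-0.004,0.06],[-0.124,0,0]]
    - [30,[0.003,0.003,0.088],[-0.188,0,0]]
    - [30,[0.003,0.013,0.114],[-0.252,0,0]]
    - [30,[0.003,0.025,0.14],[-0.315,0,0]]
    - [30,[0.003,0.032,0.152],[-0.347,0,0]]
    - [30,[0.003,0.04,0.164],[-0.379,0,0]]
    - [30,[0.003,0.048,0.176],[-0.41,0,0]]

```text
time: 18.63
eef_pos: [0.4844, 0.0467, 0.1477]
tcp_rot: [0.095, 0.701, -0.091, 0.7]
contact_force: [-4.6, 0.7, 2.1]
opening: 0.299
```

Run:
```python
from h import *
show()
for j in (.15,.1,.05,0,-.05,-.1,-.15,-.2): print(j,go(bar(SA,j,.087,.147),ori(jaw(SA,max(j,-.08)))), bar(SA,j,.087,.147))
```

```text
18.63 q [-0.116 -0.046  2.103  0.006  1.086  0.145] p [0.4844 0.0467 0.1477] F [-4.6  0.7  2.1] op 0.299
[[-0.001, 0.261, 0.965], [0.005, 0.965, -0.261], [-1.0, 0.005, -0.002]]
0.15 ([0.002, -0.006, -0.003], [-0.002, -0.001, -0.003]) [0.48298059 0.04528936 0.147     ]
0.1 ([0.002, -0.005, 0.011], [-0.034, -0.001, -0.003]) [0.48721059 0.04427659 0.147     ]
0.05 ([0.002, -0.004, 0.025], [-0.066, -0.001, -0.003]) [0.49148592 0.04347651 0.147     ]
0 ([0.002, -0.002, 0.04], [-0.098, -0.001, -0.003]) [0.49579589 0.0428911  0.147     ]
-0.05 ([0.002, 0.0, 0.054], [-0.13, -0.001, -0.003]) [0.50012973 0.04252184 0.147     ]
-0.1 ([0.002, 0.004, 0.068], [-0.149, -0.001, -0.003]) [0.50447662 0.04236963 0.147     ]
-0.15 ([0.002, 0.008, 0.082], [-0.149, -0.001, -0.003]) [0.50882567 0.04243487 0.147     ]
-0.2 ([0.002, 0.012, 0.096], [-0.149, -0.001, -0.003]) [0.51316604 0.0427174  0.147     ]
```

>>> play_rows:
  rows:
    - [30,[0.001,-0.005,0.011],[-0.034,0,0]]
    - [30,[0.001,-0.004,0.025],[-0.066,0,0]]
    - [30,[0.001,-0.002,0.04],[-0.098,0,0]]
    - [30,[0.001,-0.002,0.04],[-0.098,0,0]]

```text
time: 18.97
eef_pos: [0.4966, 0.043, 0.1475]
tcp_rot: [0.041, 0.706, -0.037, 0.706]
contact_force: [-1.8, 0.6, 0.7]
opening: 0.298
```

>>> play_rows:
  rows:
    - [30,[0,0,0.007],[-0.02,0,0]]
    - [30,[0,0,0.014],[-0.032,0,0]]
    - [30,[0,0,0.014],[-0.032,0,0]]

```text
time: 19.22
eef_pos: [0.5005, 0.0426, 0.1472]
tcp_rot: [0.024, 0.706, -0.02, 0.707]
contact_force: [-3.6, 0.7, 1.0]
opening: 0.299
```

>>> play_rows:
  rows:
    - [30,[0,0,0.007],[-0.01,0,0]]
    - [30,[0,0,0.007],[-0.01,0,0]]

```text
time: 19.38
eef_pos: [0.5025, 0.0423, 0.1467]
tcp_rot: [0.018, 0.706, -0.015, 0.708]
contact_force: [-1.2, 1.4, 1.4]
opening: 0.302
```

>>> play_rows:
  rows:
    - [30,[0,0,0.005],[0,0,0]]
    - [30,[0,0,0.005],[0,0,0]]

```text
time: 19.55
eef_pos: [0.5038, 0.0422, 0.1464]
tcp_rot: [0.018, 0.706, -0.015, 0.707]
contact_force: [-3.1, -0.4, 1.1]
opening: 0.302
```

>>> play_rows:
  rows:
    - [30,[0,0,0.005],[0,0,0]]
    - [30,[0,0,0.005],[0,0,0]]

```text
time: 19.72
eef_pos: [0.5053, 0.0421, 0.1463]
tcp_rot: [0.018, 0.706, -0.015, 0.707]
contact_force: [-3.7, -0.5, 2.1]
opening: 0.299
```

>>> play_rows:
  rows:
    - [30,[0,0,0.005],[0,0,0]]
    - [30,[0,0,0.005],[0,0,0]]

```text
time: 19.88
eef_pos: [0.5058, 0.0421, 0.1461]
tcp_rot: [0.018, 0.708, -0.015, 0.706]
contact_force: [-5.9, -1.8, 3.8]
opening: 0.302
```

>>> play_rows:
  rows:
    - [30,[0,0,0.005],[0,0,0]]
    - [30,[0,0,0.005],[0,0,0]]

```text
time: 20.05
eef_pos: [0.5064, 0.042, 0.146]
tcp_rot: [0.017, 0.709, -0.015, 0.705]
contact_force: [-7.6, -2.0, 5.8]
opening: 0.3
```

>>> play_rows:
  rows:
    - [30,[-0.004,0,0.004],[0,0,0]]
    - [30,[-0.004,0,0.004],[0,0,0]]

```text
time: 20.22
eef_pos: [0.5066, 0.042, 0.1461]
tcp_rot: [0.017, 0.709, -0.015, 0.704]
contact_force: [-8.1, -1.7, 3.5]
opening: 0.299
```

>>> play_rows:
  rows:
    - [30,[-0.001,0,0.005],[0,0,0]]
    - [30,[-0.001,0,0.005],[0,0,0]]

```text
time: 20.38
eef_pos: [0.5078, 0.0419, 0.1462]
tcp_rot: [0.017, 0.71, -0.015, 0.704]
contact_force: [-9.9, -1.5, 2.3]
opening: 0.3
```

>>> play_rows:
  rows:
    - [30,[-0.001,0,0.005],[0,0,0]]
    - [30,[-0.001,0,0.005],[0,0,0]]

```text
time: 20.55
eef_pos: [0.5092, 0.0417, 0.1462]
tcp_rot: [0.017, 0.71, -0.015, 0.704]
contact_force: [-10.0, -2.2, 0.9]
opening: 0.298
```

The bar is moving into the catch at about 10 N, as expected.

>>> play_rows:
  rows:
    - [30,[0,0,0.005],[0,0,0]]
    - [30,[0,0,0.005],[0,0,0]]

```text
time: 20.72
eef_pos: [0.5106, 0.0416, 0.1462]
tcp_rot: [0.017, 0.71, -0.015, 0.704]
contact_force: [-9.8, -2.3, 1.2]
opening: 0.305
```

>>> play_rows:
  rows:
    - [30,[0,0,0.005],[0,0,0]]
    - [30,[0,0,0.005],[0,0,0]]

```text
time: 20.88
eef_pos: [0.512, 0.0414, 0.1462]
tcp_rot: [0.017, 0.71, -0.015, 0.704]
contact_force: [-10.5, -2.8, 1.3]
opening: 0.301
```

>>> play_rows:
  rows:
    - [30,[0,0,0.004],[0,0,0]]
    - [30,[0,0,0.004],[0,0,0]]

```text
time: 21.05
eef_pos: [0.5131, 0.0413, 0.1463]
tcp_rot: [0.017, 0.71, -0.015, 0.704]
contact_force: [-9.7, -2.4, 2.7]
opening: 0.301
```

>>> play_rows:
  rows:
    - [30,[0,0,0.004],[0,0,0]]
    - [30,[0,0,0.004],[0,0,0]]

```text
time: 21.22
eef_pos: [0.5134, 0.0413, 0.1462]
tcp_rot: [0.017, 0.711, -0.015, 0.703]
contact_force: [-12.6, -4.0, 4.0]
opening: 0.3
```

Force is rising at .5134, the predicted home position. I press a little more to confirm the stop.

>>> play_rows:
  rows:
    - [30,[0,0,0.004],[0,0,0]]
    - [30,[0,0,0.004],[0,0,0]]

```text
time: 21.38
eef_pos: [0.5136, 0.0412, 0.146]
tcp_rot: [0.017, 0.712, -0.015, 0.702]
contact_force: [-15.7, -3.6, 6.8]
opening: 0.298
```

>>> play_rows:
  rows:
    - [30,[-0.001,0,0.002],[0,0,0]]
    - [30,[-0.001,0,0.002],[0,0,0]]

```text
time: 21.55
eef_pos: [0.5136, 0.0412, 0.146]
tcp_rot: [0.017, 0.713, -0.015, 0.701]
contact_force: [-17.5, -3.3, 5.4]
opening: 0.299
```

>>> play_rows:
  rows:
    - [30,[0,0,-0.01],[0,0,0]]
    - [30,[0,0,-0.02],[0,0,0]]
    - [30,[0,0,-0.02],[0,0,0]]

```text
time: 21.8
eef_pos: [0.513, 0.042, 0.1477]
tcp_rot: [0.018, 0.707, -0.014, 0.707]
contact_force: [-3.5, 0.2, -2.3]
opening: 0.303
```

>>> play_rows:
  rows:
    - [30,[0,0,-0.01],[0,0,0]]
    - [30,[0,0,-0.02],[0,0,0]]
    - [30,[0,0,-0.02],[0,0,0]]

```text
time: 22.05
eef_pos: [0.5082, 0.0423, 0.149]
tcp_rot: [0.018, 0.705, -0.014, 0.708]
contact_force: [-0.5, -0.1, -0.4]
opening: 0.301
```

Free now. I lift straight up.

>>> play_rows:
  rows:
    - [30,[-0.05,0,0],[0,0,0]]
    - [30,[-0.15,0,0],[0,0,0]]
    - [30,[-0.3,0,0],[0,0,0]]
    - [30,[-0.45,0,0],[0,0,0]]
    - [30,[-0.6,0,0],[0,0,0]]
    - [30,[-0.6,0,0],[0,0,0]]

```text
time: 22.55
eef_pos: [0.5105, 0.0412, 0.3381]
tcp_rot: [0.017, 0.701, -0.015, 0.713]
contact_force: [0.4, 0.1, 1.7]
opening: 0.299
```

>>> play_rows:
  rows:
    - [30,[0,0,-0.2],[0,0,0]]
    - [30,[0,0,-0.3],[0,0,0]]
    - [30,[0,0,-0.3],[0,0,0]]
    - [30,[0,0,-0.3],[0,0,0]]
    - [30,[0,0,-0.3],[0,0,0]]

```text
time: 22.97
eef_pos: [0.4181, 0.0455, 0.3292]
tcp_rot: [0.018, 0.705, -0.015, 0.709]
contact_force: [0.8, 0.4, 0.7]
opening: 0.301
```

Run:
```python
from h import *
from plant import cams
import cv2
show()
t=cams.read_camera('top')['color'][:,:,::-1]; s=cams.read_camera('scene')['color'][:,:,::-1]
up=lambda i,w,h:cv2.resize(i,(w,h),interpolation=cv2.INTER_CUBIC)
o=np.vstack([np.hstack([up(t[190:250,230:310],400,300),up(t[180:300,375:455][:60],400,300)]),np.hstack([up(s[180:270,255:375],400,300),up(s[270:360,345:465],400,300)])])
cv2.imwrite('pics/fin.png',o)
```

```text
22.97 q [-0.137 -0.372  2.038  0.005  1.472 -0.092] p [0.4181 0.0455 0.3292] F [0.8 0.4 0.7] op 0.301
[[0.005, 0.046, 0.999], [0.004, 0.999, -0.046], [-1.0, 0.005, 0.005]]
```

View pics/fin.png

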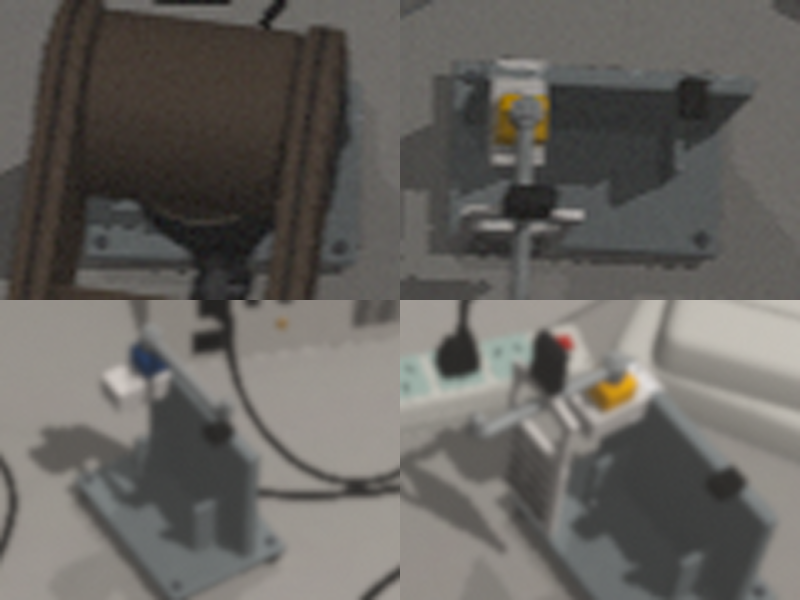

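The final view shows the gauge hanging on B's fully out hook, with the tab at (530,200) in the top crop. A's bar lies along its plate with its end at the catch (215,425).

```bash
python3 -c "
from plant import ctrl
print(ctrl.sign_off())"
```

```text
the job is handed in; nothing more can be done
None
```

The job is done and handed in at about 23 s on the robot's clock, out of the 72 s allowed. No check failed or disagreed, but sign-off gives no verdict.

- **Hook B (yellow):** I swung it out with a 3–4 N push and felt the hard stop at about 11 N.
- **Gauge:** I lifted it off hook A, threaded it onto hook B, seated it with about 10 N and let go. The last pictures show it hanging upright on hook B, which is fully out.
- **Hook A (blue):** I folded it with about 4 N. The catch was entered at about 10 N, and after about 7 mm of travel the bar stopped moving as the push rose to about 18–19 N. The last pictures show it lying along its back plate at the catch.
- **Forces and clearance:** The push on either stand read under 20 N at each check, though force is only reported at the end of each move. The arm had backed off and read near-zero force before sign-off.
- **Bystanders:** No contact was felt with the dish, the vial or the petri dish. I did not re-measure their positions at the end.

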